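Hang the pill caddy on the wall cleat

TASK

Hang the green pill caddy on the dark board: tip its top towards the board so that the yellow angled strip on its back goes over and down behind the yellow cleat until it is fully home, then swing its foot in under the keeper ledge so that it hangs locked, level and centred on the cleat. Do it gently and by feel, keeping hold of it until it hangs level (no letting it fall or swing in on its own) and never forcing it against the board. Then let go, leaving the other things on the table where they are.

Things in the scene. Friction and masses are not known exactly. Their poses are not given: they have to be found in the camera images.
- caddy: Loose celadon-green caddy holding fixed gilt pill cups, 0.3 to 0.6 kg. Origin: centre of its underside; z up, +x towards its back, y along its width. Tray 120 mm (x) by 130 mm (y), walls 45 mm high; back plate (outer face at x = +60 mm) 110 mm high. A 6 mm centre wall at x = 0 carries the wooden grip bar.
- caddy_handle (a point): Centre of the caddy's wooden grip bar: caddy frame (0, 0, 97) mm, axes as the caddy's. The bar is 12 mm thick in x, 80 mm long in y, z 78 to 116 mm. Grip it across the 12 mm, from above.
- strip_edge (a point): Middle of the free lower edge of the yellow strip on the caddy's back: caddy frame (88, 0, 66) mm. The strip, 4 mm thick and 90 mm wide, leans at 35 degrees from vertical, from its root at the back plate (x 60, z 106 mm) backwards and down to this edge; the edge's lowest corner is at (86.4, 0, 65) mm.
- caddy_foot (a point): End of the dark foot at the bottom of the caddy's back: caddy frame (70, 0, 4) mm. The foot is 100 mm wide, 8 mm high (z 0 to 8 mm) and sticks out 10 mm behind the back plate.
- board: Fixed upright dark board, 220 mm wide (y) and high, with an aluminium hanger plate on its front, which faces the board's -x. Origin: on the table under the middle of the plate's front face (x = 0); z up, +x into the board. Hung fully home, the caddy has the board's yaw, its origin at x = -92 to -93.5 mm and 65 mm below the trough floor. Over 30 N while held is forcing.
- cleat (a point): Foot of the cleat lip at its NOMINAL height, board frame (-7, 0, 140) mm. Trough 120 mm wide with its floor at this height; the 4 mm yellow lip's inner face leans from x -7 at the floor to x -15.4, 12 mm higher; outermost x -19. All rigid. The hanger plate (trough and ledge) is clamped up to 10 mm higher or lower than nominal: unmeasured, find it by feel or sight.
- ledge (a point): Front edge of the keeper ledge at its NOMINAL height (really up to 10 mm higher or lower, with the cleat): board frame (-32.5, 0, 93.5) mm. 120 mm wide, 6 mm thick, top 43.5 and underside 49.5 mm below the trough floor. The foot clears it going down only with the caddy's top tipped 0.2 rad or more to the board (0.3 is easy), and swings in under it only with the strip within 2 mm of the floor.
- dish: Bystander: round brass dish, 110 mm across, 22 mm high. Origin: centre of its underside.
- gift_box: Bystander: gold box of gilt pill cups, 95 by 95 by 38 mm. Origin: centre of its underside.
- ink_pad: Bystander: black stamp pad tin, 75 by 55 by 26 mm. Origin: centre of its underside.
Mind the look-alikes: they are no part of the job. There is more than one size of the caddy; the job needs the larger.

How it is judged:
By the outcome, as a careful person would: the job done as asked, in the order asked, and still so for the second after the job is handed in, with the robot touching nothing.
It also fails if it takes over 48 s, if anything falls off the work surface, if the arm or the gripper's body presses on something with over 40 N, if the wrist force passes 120 N, or if a joint passes its speed limit or range.

ROBOT

A 6-joint arm with a two-finger parallel gripper is mounted at the origin on the work surface. World frame = base frame: x ahead of the robot, y to its left, z up, the work surface at z = 0. Lengths are in m, angles in rad, forces in N, time in s.
With the tool pointing down it reaches from about 0.325 to 1 m from the base axis. Payload 5.1 kg.
Tool frame: the origin (TCP) lies midway between the tips of the shut fingers; the grasp point (between the pads) lies 19 mm behind it; z points along the fingers, y is the direction in which the jaws open and shut (so a half turn about z gives the same grasp; the last joint's range is limited). The gripper opens to 85 mm and grips with 20 to 120 N. Pads are 22 mm wide; open, the fingers measure 114 mm over their backs; the gripper's body (76 mm by 85 mm) begins 54 mm behind the grasp point. The pads swing forward as they close: fully open they stand 13 mm farther back than shut.
Start: joints at [-1.245, 0.124, 1.65, -0, 1.367, -0.083], TCP at [0.258, -0.596, 0.231] pointing down, gripper open.
Joint ranges: [-2.61, 2.61], [-1.02, 2.33], [0.03, 2.71], [-1.35, 4.49], [0.32, 2.68], [-2.91, 2.91]. Speed limits (rad/s): [2.57, 2.57, 3.14, 3.14, 3.14, 3.14].

INTERFACE

Orientations are given as a 3x3 rotation matrix whose columns are the frame's x, y, z axes.
In Python, from station import arm gives the robot as it stands.
- The arm moves only by the tool apply_moves, never from a script. Its argument "series" is a list that holds one entry, the list of rows, each a list of 7 numbers: the closure, from 0 (fully open) to 1 (shut), then the shift along the tool's x, y, z in m, then the turn, a rotation vector about the tool's x, y, z in rad. A call has 1 to 5 rows; each row is the pose to reach, as a shift and turn from the pose commanded when the call began, along the tool's axes at that moment; what a row does not reach only later rows make up. A row lasts 1/10 s, in which the tool goes at most 50 mm and 8.59 degrees, less where a joint would pass 70% of its speed; a pose out of reach is approached as far as the arm can. A call with a gripper value outside its range is refused whole. The fingers move at their own pace and stop on an object; "force" is the grip in N (left out, the last holds). Time passes only in rows, so rows that repeat a pose let the fingers close. It gives the time, the measured TCP pose, the force and the opening at its end, in the units of the state.
- arm.read_state(): the state, without advancing time (a new reading comes with each control period).
- arm.capture(name): name is "side" or "top" or "wrist"; returns the picture (480x640x3 uint8, red, green, blue); there is no depth.
- arm.camera_model(name): a dict with "mtx" (3x3 intrinsics, pixels), "R" (3x3) and "t" (3): a world point X has camera coordinates R X + t. Camera axes: x right, y down, z forward; pixel columns grow to the right and rows downward; lengths in m; the calibration is good to about 2 mm. A picture is of the moment at which its call begins: read the wrist's pose just before it. camera_model takes no time and is no camera call; for the wrist camera it gives the pose at the moment of the call.
- arm.sign_off(): hands the job in, once; it reports no verdict.
The state is a dict: "clock": time; "joint_pos": joint angles; "qd": joint speeds; "joint_efforts": joint torques, N m; "ee_pos": TCP position; "orientation": TCP orientation; "contact_force": force on the tool from outside, world axes, zero at the start; "wrist_torque": the same for the moment, N m; "opening": finger opening in m.
Only numpy, scipy, OpenCV 4.12 (cv2) and the standard library are available. Lean on these libraries where they do the work, as an engineer would, in place of code of your own. Each camera call takes 0.05 s, during which the arm holds its last target.

## Working session

There is one attempt and no reset: what is moved stays moved. The work goes in short steps, Python scripts to look and compute and a tool call to move; the robot and the scene stay as the last step left them, time stands still between calls to the robot, and variables do not carry over. Pictures are saved under pics/ and viewed, and the job is handed in when it is done.

Besides the shell and the picture viewer there is one more tool, called after "Call:" as a command line: name --argument value ..., lists and objects as JSON in quotes. apply_moves: Moves the arm, as the interface text tells. Its arguments: {"type":"object","properties":{"series":{"type":"array"},"force":{"type":"number"}},"required":["series"]}

```bash
ls; mkdir -p pics; python3 - <<'E'
from station import arm
import cv2,json
s=arm.read_state();print(s)
for n in ["side","top"]:
    im=arm.capture(n);cv2.imwrite(f"pics/{n}0.png",im[:,:,::-1]);m=arm.camera_model(n);print(n,m)
E
```

```text
pics
{'clock': 0.0, 'joint_pos': array([-1.24459470e+00,  1.24483642e-01,  1.65166482e+00, -3.47406855e-06,
        1.36753873e+00, -8.25843778e-02]), 'qd': array([ 0.00148633, -0.00154008,  0.00037263,  0.0010631 ,  0.00039039,
        0.0016567 ]), 'joint_efforts': array([-8.36737727e-04, -4.23614359e+01, -3.65455091e+01, -1.88791973e-04,
        6.97681593e-03, -1.70728362e-05]), 'ee_pos': array([ 0.25815532, -0.59586334,  0.23007236]), 'orientation': array([[ 9.17603834e-01,  3.97495596e-01, -6.74412194e-04],
       [ 3.97496132e-01, -9.17601707e-01,  1.98299525e-03],
       [ 1.69390098e-04, -2.08768028e-03, -9.99997806e-01]]), 'contact_force': array([ 0.15367628,  0.34997137, -0.22881223]), 'wrist_torque': array([-0.04057755,  0.01690212, -0.05321013]), 'opening': 0.0856863568347196}
side {'mtx': array([[471.16304013,   0.        , 314.74763823],
       [  0.        , 471.16304013, 238.82164283],
       [  0.        ,   0.        ,   1.        ]]), 'R': array([[-0.92804479, -0.37194147, -0.01980918],
       [-0.25752418,  0.67916422, -0.68732616],
       [ 0.26909879, -0.63276812, -0.72607874]]), 't': array([0.55325847, 0.26772318, 0.86149197])}
top {'mtx': array([[437.70497784,   0.        , 323.87332443],
       [  0.        , 437.70497784, 236.16759506],
       [  0.        ,   0.        ,   1.        ]]), 'R': array([[ 0.00863599, -0.99992623,  0.00854082],
       [-0.9944638 , -0.00948268, -0.10465096],
       [ 0.10472423, -0.00758977, -0.99447234]]), 't': array([-0.07754112,  0.60114014,  1.00069691])}
```

View pics/side0.png

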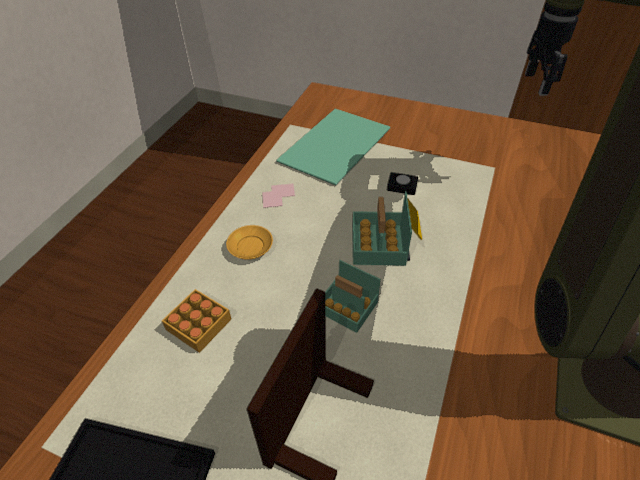

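View pics/top0.png

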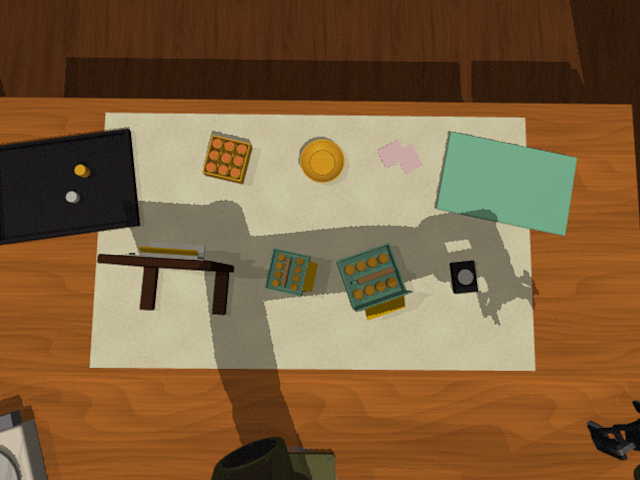

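In the top view, the larger green caddy is at (372,277) and a smaller look-alike is at (289,272). A flat teal sheet at (506,183) is also green. The board is at (165,262), with its front facing away from the robot. Next I'll check close crops.

```bash
python3 - <<'E'
import cv2,numpy as np
t=cv2.imread("pics/top0.png");s=cv2.imread("pics/side0.png")
cv2.imwrite("pics/c1.png",cv2.resize(t[235:335,255:425],None,fx=4.5,fy=4.5,interpolation=cv2.INTER_CUBIC))
cv2.imwrite("pics/c2.png",cv2.resize(t[225:325,85:245],None,fx=5,fy=5,interpolation=cv2.INTER_CUBIC))
cv2.imwrite("pics/c3.png",cv2.resize(s[180:340,310:450],None,fx=3.7,fy=3.7,interpolation=cv2.INTER_CUBIC))
E
```

```text
(no output)
```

View pics/c1.png

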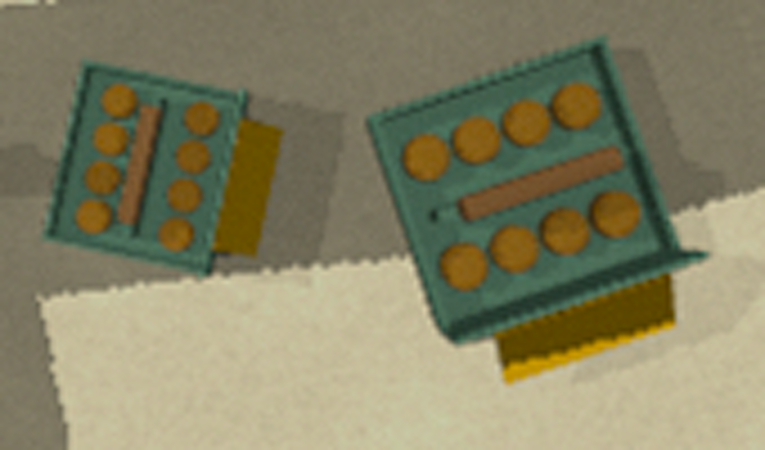

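View pics/c2.png

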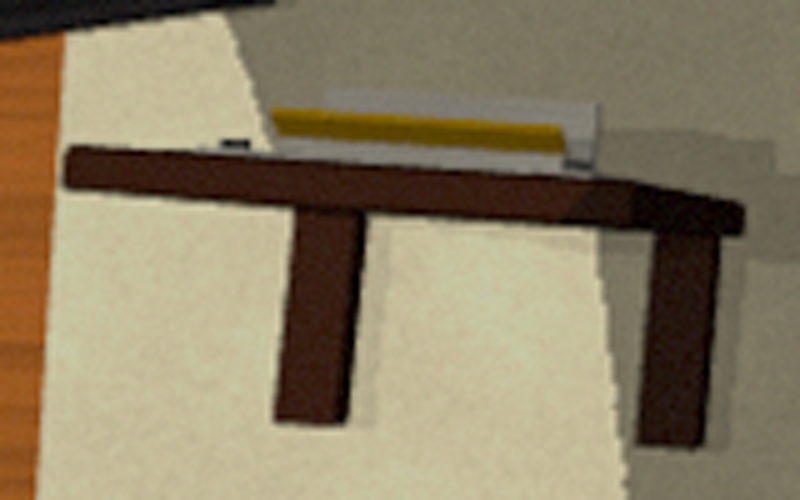

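View pics/c3.png

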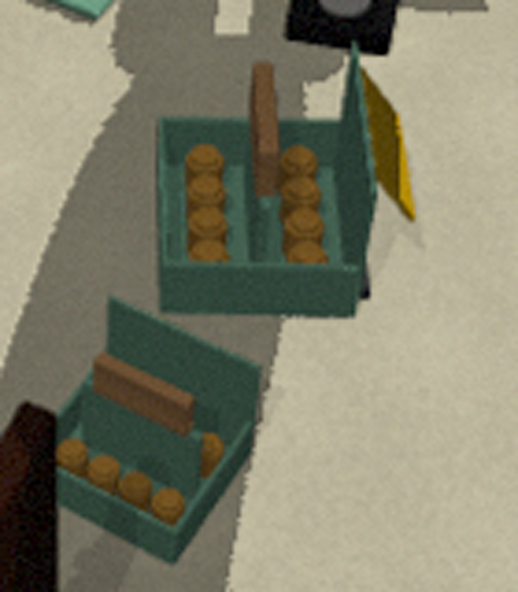

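The crops confirm the larger caddy at (372,277): two rows of four cups, a brown bar and a yellow strip facing the robot. The look-alike at (289,272) is clearly smaller. Now I'll measure.

```bash
cat > h.py <<'E'
import numpy as np,cv2
def ray(m,p):
    R=np.array(m['R']);t=np.array(m['t']);K=np.array(m['mtx'])
    C=-R.T@t; d=R.T@np.linalg.solve(K,[p[0],p[1],1.]); return C,d/np.linalg.norm(d)
def onz(m,p,z):
    C,d=ray(m,p); return C+d*(z-C[2])/d[2]
def proj(m,X):
    c=np.array(m['R'])@np.asarray(X)+m['t']; q=np.array(m['mtx'])@c; return q[:2]/q[2]
def tri(rs):
    A=np.zeros((3,3));b=np.zeros(3)
    for C,d in rs:
        P=np.eye(3)-np.outer(d,d);A+=P;b+=P@C
    X=np.linalg.solve(A,b); return X,[np.linalg.norm((np.eye(3)-np.outer(d,d))@(X-C)) for C,d in rs]
E
python3 - <<'E'
from station import arm
from h import *
t=cv2.imread("pics/top0.png");m=arm.camera_model("top")
print("cam",ray(m,(320,240))[0])
def cr(p): return (255+(p[0]+.5)/4.5-.5,235+(p[1]+.5)/4.5-.5)
def cb(p): return (85+(p[0]+.5)/5-.5,225+(p[1]+.5)/5-.5)
hsv=cv2.cvtColor(t,cv2.COLOR_BGR2HSV)
for p in [(540,185),(500,198),(500,340),(530,120)]: 
    c=cr(p);print(p,hsv[round(c[1]),round(c[0])])
for p in [(400,130)]:
    c=cb(p);print(p,hsv[round(c[1]),round(c[0])])
print("bar",[onz(m,cr(p),.116).round(4) for p in [(460,211),(622,159)]])
print("tray front",[onz(m,cr(p),.045).round(4) for p in [(370,118),(603,42)]])
print("stripedge",[onz(m,cr(p),.065).round(4) for p in [(506,382),(675,324)]])
for z in (.142,.152,.162):
    print("lip tip",z,[onz(m,cb(p),z).round(4) for p in [(272,108),(558,126)]])
print("board top back",[onz(m,cb(p),.22).round(4) for p in [(66,188),(636,225)]],"front",[onz(m,cb(p),.22).round(4) for p in [(68,146),(630,180)]])
E
```

```text
cam [ 0.49368455 -0.06423991  1.05873755]
(540, 185) [ 16 153 115]
(500, 198) [ 15 149 116]
(500, 340) [ 22 255  91]
(530, 120) [ 19 198 138]
(400, 130) [ 23 255  92]
bar [array([ 0.4959, -0.1429,  0.116 ]), array([ 0.5213, -0.2204,  0.116 ])]
tray front [array([ 0.5433, -0.1025,  0.045 ]), array([ 0.5837, -0.2228,  0.045 ])]
stripedge [array([ 0.4116, -0.1702,  0.065 ]), array([ 0.4408, -0.2547,  0.065 ])]
lip tip 0.142 [array([0.5654, 0.3156, 0.142 ]), array([0.559 , 0.1959, 0.142 ])]
lip tip 0.152 [array([0.5646, 0.3115, 0.152 ]), array([0.5583, 0.193 , 0.152 ])]
lip tip 0.162 [array([0.5639, 0.3073, 0.162 ]), array([0.5575, 0.1902, 0.162 ])]
board top back [array([0.528 , 0.3599, 0.22  ]), array([0.5159, 0.1426, 0.22  ])] front [array([0.544 , 0.3602, 0.22  ]), array([0.533 , 0.1455, 0.22  ])]
```

```bash
cat >> h.py <<'E'
from scipy.spatial.transform import Rotation as Ro
def Rt(yaw,tip=0.):
    # tool down, tool-x at yaw; tip = rotation about tool x (right-multiplied)
    x=np.array([np.cos(yaw),np.sin(yaw),0]);z=np.array([0,0,-1.]);y=np.cross(z,x)
    return np.c_[x,y,z]@Ro.from_rotvec([tip,0,0]).as_matrix()
def go(s,P,R):
    R0=np.array(s['orientation']);return R0.T@(np.asarray(P)-s['ee_pos']),Ro.from_matrix(R0.T@R).as_rotvec()
E
python3 - <<'E'
from station import arm
from h import *
s=arm.read_state()
m=arm.camera_model("wrist");C=ray(m,(320,240));R0=s['orientation']
print("cam in tool",R0.T@(C[0]-s['ee_pos']),R0.T@C[1],(np.array(m['R'])@R0).round(3)); print(m['mtx'])
print(go(s,[.5086,-.1817,.26],Rt(1.894)))
E
```

```text
cam in tool [ 0.06873929 -0.00035196 -0.14253964] [-0.2827723   0.02385237  0.95889045] [[ 0.     1.    -0.   ]
 [-0.963  0.    -0.27 ]
 [-0.27   0.     0.963]]
[[415.80193576   0.         310.11860399]
 [  0.         415.80193576 234.52290616]
 [  0.           0.           1.        ]]
(array([ 0.39445593, -0.28061631, -0.02923671]), array([-1.39709690e-03, -1.52567127e-03, -1.48520448e+00]))
```

Call:
apply_moves --series '[[[0, 0.04, -0.028, -0.006, 0, 0, -0.15], [0, 0.08, -0.056, -0.012, 0, 0, -0.3], [0, 0.12, -0.084, -0.018, 0, 0, -0.45], [0, 0.16, -0.112, -0.024, 0, 0, -0.6], [0, 0.2, -0.14, -0.03, 0, 0, -0.74]]]'

```text
clock: 0.6
ee_pos: [0.3867, -0.3865, 0.261]
orientation: [[0.405, 0.914, -0.0], [0.914, -0.405, 0.001], [0.0, -0.001, -1.0]]
contact_force: [0.7, -0.3, 0.2]
opening: 0.0856
```

```bash
python3 - <<'E'
from station import arm
from h import *
s=arm.read_state();print(s['clock'],s['ee_pos'],s['contact_force'])
print(go(s,[.5086,-.1817,.27],Rt(1.894)))
E
```

```text
0.6 [ 0.38665722 -0.38654633  0.26100136] [ 0.6876326  -0.33197176  0.18619052]
(array([ 0.23667364,  0.02861928, -0.00891952]), array([-3.84482099e-04, -5.90100314e-04, -7.39790667e-01]))
```

Call:
apply_moves --series '[[[0, 0.047, 0.006, -0.002, 0, 0, -0.15], [0, 0.095, 0.011, -0.004, 0, 0, -0.3], [0, 0.142, 0.017, -0.006, 0, 0, -0.45], [0, 0.19, 0.023, -0.008, 0, 0, -0.6], [0, 0.237, 0.029, -0.009, 0, 0, -0.74]]]'

```text
clock: 1.1
ee_pos: [0.5103, -0.1822, 0.2702]
orientation: [[-0.318, 0.948, -0.0], [0.948, 0.318, -0.0], [-0.0, -0.0, -1.0]]
contact_force: [0.5, -0.9, 0.7]
opening: 0.0856
```

Call:
apply_moves --series '[[[0, 0, 0, 0, 0, 0, 0]]]'

```text
clock: 1.2
ee_pos: [0.5115, -0.1796, 0.27]
orientation: [[-0.321, 0.947, 0.0], [0.947, 0.321, 0.002], [0.001, 0.001, -1.0]]
contact_force: [0.2, -0.7, -0.1]
opening: 0.0854
```

```bash
cat > cap.py <<'E'
import sys,pickle
from station import arm
from h import *
n,f=sys.argv[1:3]
s=arm.read_state();m=arm.camera_model(n);im=arm.capture(n)
cv2.imwrite(f"pics/{f}.png",im[:,:,::-1]);pickle.dump((s,m),open(f"{f}.pkl","wb"))
print(s['clock'],s['ee_pos'],s['contact_force'])
E
python3 cap.py wrist w1
```

```text
1.2 [ 0.51154374 -0.17964685  0.27004476] [ 0.19254597 -0.7035418  -0.08563544]
```

View pics/w1.png

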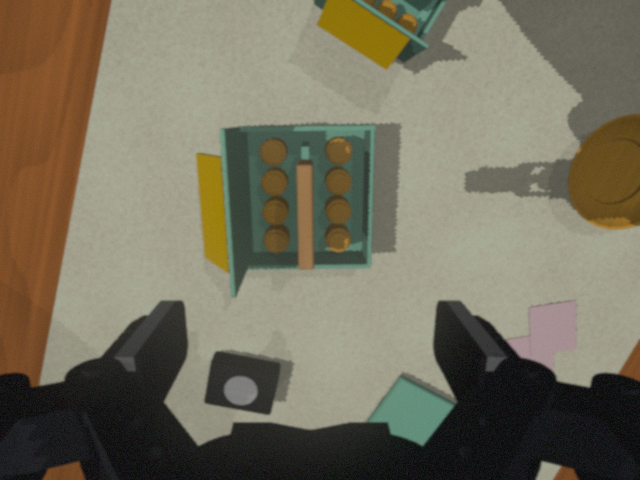

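The wrist view shows the bar nearly vertical from (305,163) to (306,268), with the strip on the left, towards the robot. The yaw looks well matched.

```bash
python3 - <<'E'
from h import *
import pickle
s,m=pickle.load(open("w1.pkl","rb"))
im=cv2.imread("pics/w1.png");hsv=cv2.cvtColor(im,cv2.COLOR_BGR2HSV)
mask=cv2.inRange(hsv,(5,80,110),(17,200,255));mask[:130]=0;mask[290:]=0;mask[:,:285]=0;mask[:,:][:,325:]=0
c=max(cv2.findContours(mask,0,1)[0],key=cv2.contourArea);r=cv2.minAreaRect(c);b=cv2.boxPoints(r);print(r,b)
W=[onz(m,p,.116) for p in b];print(np.array(W).round(4),np.mean(W,0))
# tray top corners z=.045 front side right: 
for p in [(375,125),(370,267)]: print(onz(m,p,.045))
E
```

```text
((304.5, 216.5), (103.0, 15.0), 90.0) [[297. 165.]
 [312. 165.]
 [312. 268.]
 [297. 268.]]
[[ 0.4913 -0.1476  0.116 ]
 [ 0.5014 -0.1442  0.116 ]
 [ 0.5263 -0.2175  0.116 ]
 [ 0.5156 -0.2212  0.116 ]] [ 0.50866199 -0.18262232  0.116     ]
[ 0.54438271 -0.10186949  0.045     ]
[ 0.58647783 -0.22378588  0.045     ]
```

```bash
python3 - <<'E'
from station import arm
from h import *
s=arm.read_state()
print(go(s,[.655,.10,.30],Rt(1.52)))
E
```

```text
(array([ 0.22137195,  0.22634381, -0.03015594]), array([-0.00071931, -0.00045571,  0.37346586]))
```

Call:
apply_moves --series '[[[0, 0.034, 0.034, -0.01, 0, 0, 0.06], [0, 0.068, 0.068, -0.02, 0, 0, 0.12], [0, 0.102, 0.102, -0.03, 0, 0, 0.18], [0, 0.136, 0.136, -0.03, 0, 0, 0.24], [0, 0.17, 0.17, -0.03, 0, 0, 0.3]]]'

```text
clock: 1.75
ee_pos: [0.6187, 0.0308, 0.3006]
orientation: [[-0.013, 1.0, 0.001], [1.0, 0.013, -0.001], [-0.001, 0.001, -1.0]]
contact_force: [0.1, -0.4, -0.5]
opening: 0.0853
```

Call:
apply_moves --series '[[[0, 0.035, 0.032, 0, 0, 0, 0.05], [0, 0.066, 0.06, 0, 0, 0, 0.075], [0, 0.066, 0.06, 0, 0, 0, 0.075]]]'

```text
clock: 2.05
ee_pos: [0.6785, 0.0998, 0.298]
orientation: [[0.055, 0.998, -0.002], [0.998, -0.055, 0.001], [0.0, -0.002, -1.0]]
contact_force: [0.3, -1.0, -0.9]
opening: 0.0854
```

```bash
python3 cap.py wrist w2; python3 - <<'E'
from station import arm
from h import *
s=arm.read_state()
print(s['qd'],go(s,[.655,.26,.30],Rt(1.52)))
E
```

```text
2.05 [0.67846406 0.09975697 0.29799958] [ 0.30516004 -0.95458783 -0.9301404 ]
[-0.03375185 -0.04424259  0.03330576 -0.0107606   0.00544875 -0.0103182 ] (array([ 0.16054796, -0.03153265, -0.0016395 ]), array([-0.00276549,  0.00074093, -0.00552053]))
```

View pics/w2.png

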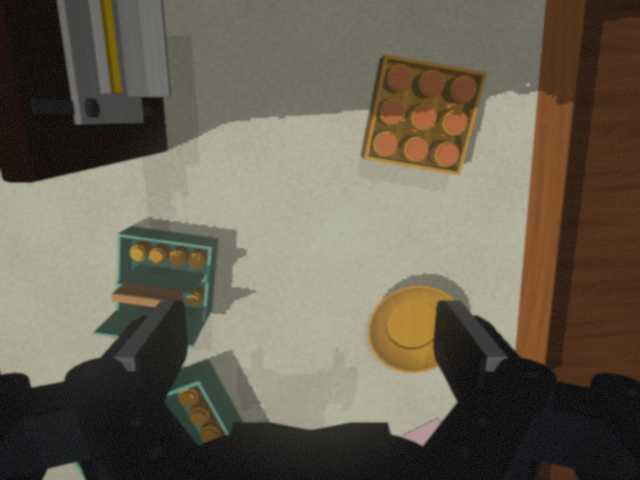

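Call:
apply_moves --series '[[[0, 0.04, -0.02, 0, 0, 0, 0], [0, 0.08, -0.04, 0, 0, 0, 0], [0, 0.11, -0.06, 0, 0, 0, 0], [0, 0.11, -0.06, 0, 0, 0, 0]]]'

```text
clock: 2.5
ee_pos: [0.6212, 0.2121, 0.3006]
orientation: [[0.055, 0.998, -0.001], [0.998, -0.055, 0.001], [0.001, -0.001, -1.0]]
contact_force: [0.5, -0.3, 0.6]
opening: 0.0852
```

```bash
python3 cap.py wrist w3
```

```text
2.5 [0.62119489 0.21208161 0.30061263] [ 0.47992246 -0.28341236  0.59986505]
```

Call:
apply_moves --series '[[[0, 0.04, 0, 0, 0, 0, 0], [0, 0.08, 0, 0, 0, 0, 0], [0, 0.11, 0, 0, 0, 0, 0], [0, 0.11, 0, 0, 0, 0, 0]]]'

```text
clock: 2.95
ee_pos: [0.6299, 0.3212, 0.2997]
orientation: [[0.056, 0.998, -0.001], [0.998, -0.056, -0.0], [-0.0, -0.001, -1.0]]
contact_force: [0.3, 0.1, -0.3]
opening: 0.0852
```

```bash
python3 cap.py wrist w4
```

```text
2.95 [0.62993828 0.32117436 0.29970045] [ 0.26400467  0.09357816 -0.34608173]
```

View pics/w3.png

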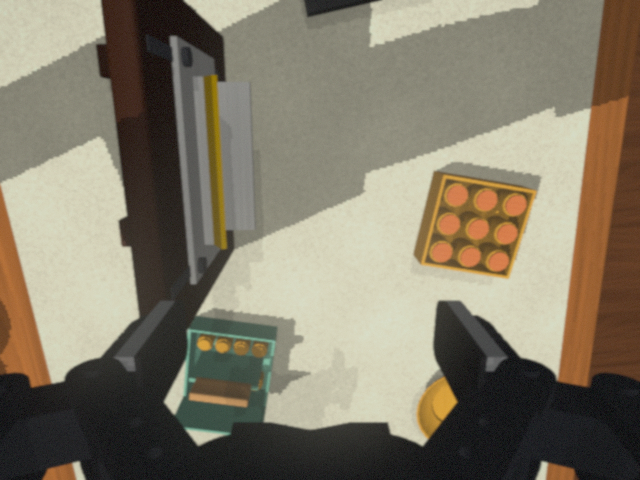

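View pics/w4.png

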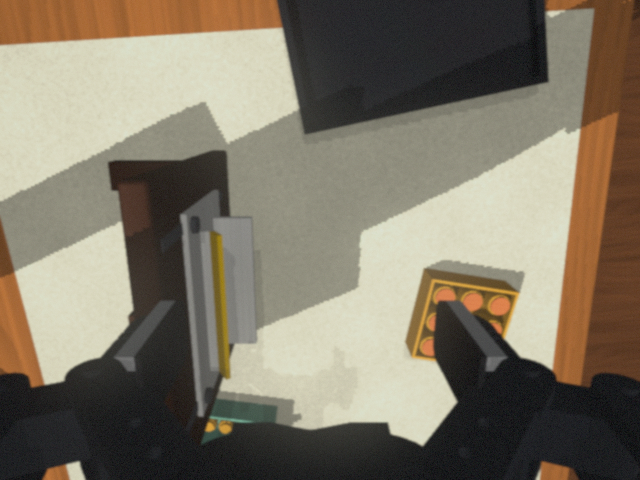

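Both views show the yellow lip at w3 (205-227, 75-249) and w4 (211-230, 233-378), with the grey ledge to its right. I'll zoom in to get the corners.

```bash
python3 - <<'E'
import cv2
a=cv2.imread("pics/w3.png")[60:260,165:265];b=cv2.imread("pics/w4.png")[200:400,175:275]
f=lambda i:cv2.resize(i,None,fx=3,fy=3,interpolation=cv2.INTER_CUBIC)
cv2.imwrite("pics/z34.png",cv2.hconcat([f(a),f(b)]))
for n,x0,x1 in(("w3",190,240),("w4",195,240)):
    im=cv2.imread(f"pics/{n}.png");h=cv2.cvtColor(im,cv2.COLOR_BGR2HSV)
    k=cv2.inRange(h,(20,180,70),(28,255,255));k[:,:x0]=0;k[:,x1:]=0
    c=max(cv2.findContours(k,0,1)[0],key=cv2.contourArea);print(n,cv2.boxPoints(cv2.minAreaRect(c)).round(1).tolist(),cv2.boundingRect(c))
    import numpy as np
    ys=np.where(k.any(1))[0]
    for y in (ys[0],ys[3],ys[len(ys)//2],ys[-4],ys[-1]): xs=np.where(k[y])[0];print(y,xs.min(),xs.max())
E
```

```text
w3 [[204.39999389648438, 75.4000015258789], [216.8000030517578, 74.80000305175781], [225.6999969482422, 247.89999389648438], [213.1999969482422, 248.5]] (205, 75, 21, 174)
75 212 216
78 205 217
163 211 220
247 222 225
344 199 204
w4 [[211.39999389648438, 234.10000610351562], [219.89999389648438, 233.39999389648438], [231.5, 375.6000061035156], [223.0, 376.29998779296875]] (212, 234, 17, 143)
234 212 216
237 214 220
307 217 224
376 227 227
428 211 212
```

View pics/z34.png

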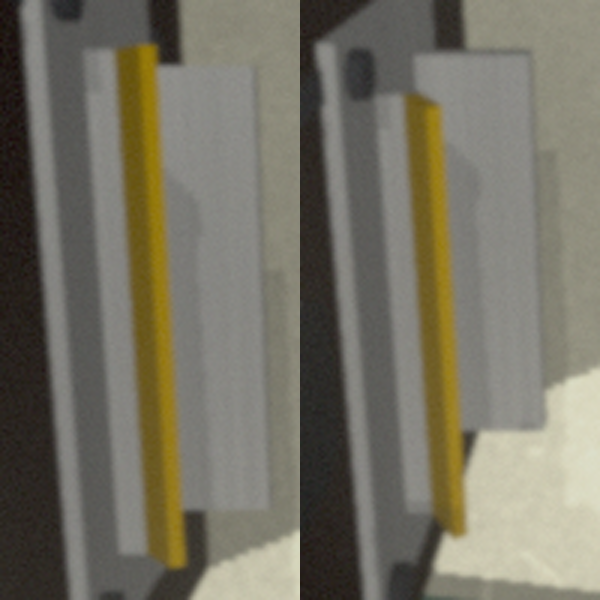

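```bash
python3 - <<'E'
from h import *
import pickle
M={n:pickle.load(open(n+".pkl","rb"))[1] for n in("w3","w4")}
P={"lip+y":((217,74.8),(221.7,234.5)),"lip-y":((226.7,249),(230,378)),
"led+y":((249,82),(251.2,217)),"led-y":((254,230),(255.8,343))}
import itertools
for k,(a,b) in P.items():
    X,e=tri([ray(M["w3"],a),ray(M["w4"],b)]);print(k,X.round(4),np.round(e,4))
    m=__import__('station').arm.camera_model("top");print("   top px",proj(m,X).round(1))
E
```

```text
lip+y [0.5649 0.3116 0.1499] [0.0001 0.0001]
   top px [139.3 246.1]
lip-y [0.5579 0.1908 0.1491] [0.0003 0.0003]
   top px [197.7 250.1]
led+y [0.5785 0.3108 0.094 ] [0.0002 0.0002]
   top px [150.5 242.1]
led-y [0.5715 0.19   0.0949] [0.0002 0.0002]
   top px [205.1 245.7]
```

```bash
python3 - <<'E'
from station import arm
from h import *
s=arm.read_state()
print(go(s,[.5088,-.1826,.17],Rt(1.899)))
E
```

```text
(array([-0.50816829, -0.09217449,  0.13041685]), array([-0.00066947,  0.00112841, -0.38563379]))
```

Call:
apply_moves --series '[[[0.5, -0.048, 0, 0, 0, 0, 0], [0.5, -0.096, 0, 0, 0, 0, 0], [0.5, -0.144, -0.005, 0, 0, 0, 0], [0.5, -0.192, -0.015, 0, 0, 0, -0.05], [0.5, -0.24, -0.025, 0.01, 0, 0, -0.1]]]'

```text
clock: 3.5
ee_pos: [0.5907, 0.078, 0.2921]
orientation: [[-0.042, 0.999, 0.003], [0.999, 0.042, -0.001], [-0.001, 0.003, -1.0]]
contact_force: [-0.1, -0.3, 0.8]
opening: 0.0428
```

```bash
python3 - <<'E'
from station import arm
from h import *
s=arm.read_state()
print(s['opening'],s['ee_pos'],go(s,[.5088,-.1826,.17],Rt(1.899)))
E
```

```text
0.042824738329765154 [0.59071048 0.07795238 0.29210158] (array([-0.25674444, -0.09319939,  0.12207305]), array([ 0.00324054,  0.00161174, -0.28619188]))
```

Call:
apply_moves --series '[[[0.5, -0.043, -0.016, 0.02, 0, 0, -0.05], [0.5, -0.086, -0.031, 0.04, 0, 0, -0.1], [0.5, -0.128, -0.047, 0.06, 0, 0, -0.15], [0.5, -0.171, -0.062, 0.08, 0, 0, -0.2], [0.5, -0.214, -0.078, 0.1, 0, 0, -0.25]]]'

```text
clock: 4.0
ee_pos: [0.5201, -0.1385, 0.1899]
orientation: [[-0.288, 0.958, 0.001], [0.958, 0.288, -0.001], [-0.001, 0.0, -1.0]]
contact_force: [0.3, 0.4, 0.5]
opening: 0.043
```

Call:
apply_moves --series '[[[0.5, 0, 0, 0, 0, 0, 0]]]'

```text
clock: 4.1
ee_pos: [0.5175, -0.1403, 0.1868]
orientation: [[-0.281, 0.96, -0.006], [0.96, 0.281, -0.0], [0.002, -0.006, -1.0]]
contact_force: [0.6, 0.3, 0.5]
opening: 0.0424
```

```bash
python3 - <<'E'
from station import arm
from h import *
s=arm.read_state()
print(s['opening'],s['ee_pos'],go(s,[.5088,-.1826,.17],Rt(1.899)))
E
```

```text
0.04235280944065825 [ 0.51752458 -0.14034542  0.18683854] (array([-0.03813455, -0.02013145,  0.01689925]), array([-0.00607731, -0.00177771, -0.04368245]))
```

Call:
apply_moves --series '[[[0.5, -0.038, -0.02, 0.017, -0.003, 0, -0.044], [0.5, -0.038, -0.02, 0.017, -0.003, 0, -0.044], [0.5, -0.038, -0.02, 0.017, -0.003, 0, -0.044]]]'

```text
clock: 4.4
ee_pos: [0.5131, -0.1782, 0.1734]
orientation: [[-0.327, 0.945, 0.003], [0.945, 0.327, 0.001], [0.0, 0.003, -1.0]]
contact_force: [-0.5, 0.8, 0.5]
opening: 0.0428
```

```bash
python3 cap.py wrist w5; python3 - <<'E'
from station import arm
from h import *
s=arm.read_state()
print(s['opening'],s['ee_pos'],go(s,[.5088,-.1826,.082],Rt(1.899)))
E
```

```text
4.4 [ 0.51310217 -0.17817152  0.17342452] [-0.47598892  0.79408797  0.49413162]
0.04271481363616865 [ 0.51371218 -0.17744424  0.17391932] (array([-0.00322841, -0.00666083,  0.09189713]), array([0.00356587, 0.00028968, 0.00649389]))
```

View pics/w5.png

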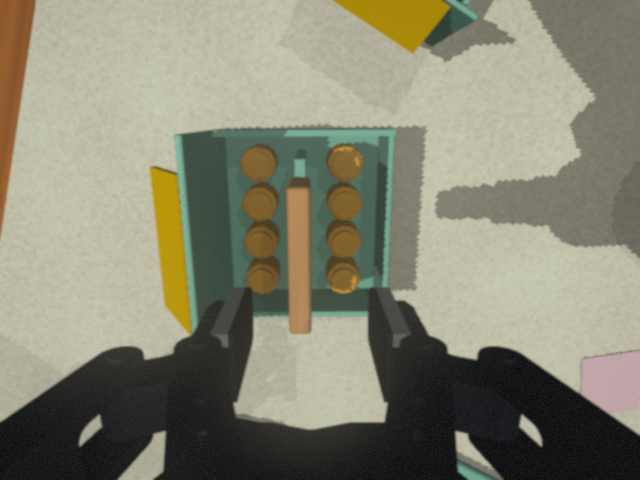

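Call:
apply_moves --series '[[[0.5, -0.003, -0.006, 0.02, 0, 0, 0], [0.5, -0.003, -0.006, 0.04, 0, 0, 0], [0.5, -0.003, -0.006, 0.06, 0, 0, 0], [0.5, -0.003, -0.006, 0.07, 0, 0, 0], [0.5, -0.003, -0.006, 0.07, 0, 0, 0]]]'

```text
clock: 4.95
ee_pos: [0.5089, -0.1805, 0.1023]
orientation: [[-0.332, 0.943, 0.001], [0.943, 0.332, 0.002], [0.002, 0.001, -1.0]]
contact_force: [-1.0, 0.6, -0.1]
opening: 0.0431
```

```bash
python3 cap.py wrist w6; python3 - <<'E'
from station import arm
from h import *
for i in range(1):
  s=arm.read_state()
  print(s['opening'],s['ee_pos'],go(s,[.5088,-.1826,.082],Rt(1.899)))
E
```

```text
4.95 [ 0.50890151 -0.18048486  0.10226153] [-0.97157084  0.63424689 -0.07342246]
0.04257998143859983 [ 0.50966417 -0.18098206  0.1034875 ] (array([-0.00124414, -0.00141149,  0.02148341]), array([ 0.00279075, -0.00020004,  0.00957872]))
```

View pics/w6.png

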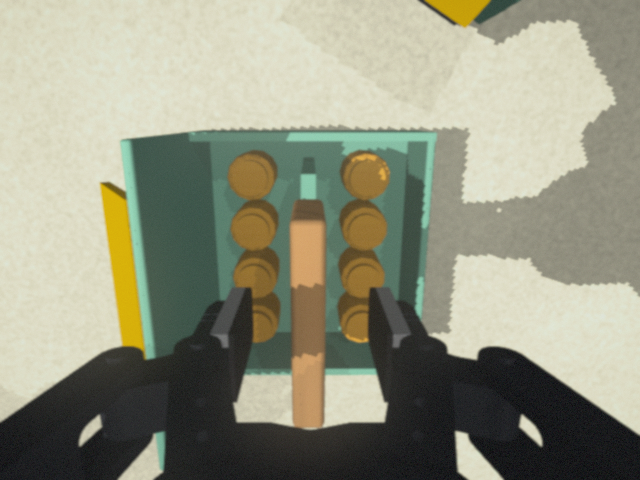

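Call:
apply_moves --series '[[[0.5, -0.001, -0.001, 0.012, 0, 0, 0.008], [0.5, -0.001, -0.001, 0.021, 0, 0, 0.008], [0.6, -0.001, -0.001, 0.021, 0, 0, 0.008], [0.8, -0.001, -0.001, 0.021, 0, 0, 0.008], [1, -0.001, -0.001, 0.021, 0, 0, 0.008]]]' --force 70

```text
clock: 5.5
ee_pos: [0.5092, -0.183, 0.0827]
orientation: [[-0.323, 0.946, 0.003], [0.946, 0.323, 0.001], [-0.0, 0.003, -1.0]]
contact_force: [-0.0, -0.3, -2.1]
opening: 0.0112
```

Call:
apply_moves --series '[[[1, 0, 0, 0, 0, 0, 0], [1, 0, 0, 0, 0, 0, 0], [1, 0, 0, 0, 0, 0, 0]]]' --force 70

```text
clock: 5.8
ee_pos: [0.5092, -0.183, 0.0827]
orientation: [[-0.323, 0.946, 0.004], [0.946, 0.323, 0.001], [-0.001, 0.004, -1.0]]
contact_force: [0.2, 0.4, -0.0]
opening: 0.0111
```

Call:
apply_moves --series '[[[1, 0, 0, -0.01, 0, 0, 0], [1, 0, 0, -0.03, 0, 0, 0], [1, 0, 0, -0.06, 0, 0, 0], [1, 0, 0, -0.095, 0, 0, 0], [1, 0, 0, -0.125, 0, 0, 0]]]'

```text
clock: 6.3
ee_pos: [0.5081, -0.1827, 0.2086]
orientation: [[-0.323, 0.946, 0.002], [0.946, 0.323, 0.001], [0.001, 0.003, -1.0]]
contact_force: [0.1, 1.1, -4.4]
opening: 0.0109
```

```bash
cat >> h.py <<'E'
O=np.array([.5427,.2523,0]);XB=np.array([-.9983,.0579,0]);YB=np.array([-.0579,-.9983,0]);YAW=1.5129
def bw(bx,by,z): return O+bx*XB+by*YB+[0,0,z]
def bst(s):
    d=np.array(s['ee_pos'])-O; R=np.array(s['orientation']); rel=Rt(YAW).T@R
    return dict(t=round(s['clock'],2),bx=(d@XB*1e3).round(1),by=(d@YB*1e3).round(1),z=(d[2]*1e3).round(1),rot=Ro.from_matrix(rel).as_rotvec().round(3),
      F=[(np.dot(s['contact_force'],v)).round(1) for v in(XB,YB,[0,0,1])],T=np.round(s['wrist_torque'],2),op=round(s['opening'],4))
E
python3 - <<'E'
from station import arm
from h import *
s=arm.read_state();print(bst(s),go(s,[.70,0,.225],Rt(1.70)))
E
```

```text
{'t': 6.3, 'bx': np.float64(9.3), 'by': np.float64(436.2), 'z': np.float64(208.6), 'rot': array([-0.003,  0.001, -0.387]), 'F': [np.float64(-0.1), np.float64(-1.2), np.float64(-4.4)], 'T': array([-0.06, -0.1 , -0.02]), 'op': 0.0109} (array([ 0.11088882,  0.24062521, -0.01570298]), array([ 0.00258197, -0.00079764,  0.1997768 ]))
```

Gripped and lifted, with a weight of about 4.4 N. Moving around to the front of the board.

Call:
apply_moves --series '[[[1, 0.015, 0.035, -0.003, 0, 0, 0.04], [1, 0.035, 0.08, -0.006, 0, 0, 0.08], [1, 0.055, 0.125, -0.01, 0, 0, 0.12], [1, 0.075, 0.17, -0.012, 0, 0, 0.16], [1, 0.095, 0.21, -0.015, 0, 0, 0.2]]]'

```text
clock: 6.8
ee_pos: [0.6774, -0.0234, 0.2223]
orientation: [[-0.127, 0.992, 0.001], [0.992, 0.127, 0.001], [0.001, 0.002, -1.0]]
contact_force: [0.5, -0.4, -3.2]
opening: 0.0109
```

```bash
python3 - <<'E'
from station import arm
from h import *
s=arm.read_state();print(bst(s),go(s,bw(-.17,0,.225),Rt(YAW)))
E
```

```text
{'t': 6.8, 'bx': np.float64(-150.4), 'by': np.float64(267.4), 'z': np.float64(222.3), 'rot': array([-0.001,  0.001, -0.186]), 'F': [np.float64(-0.5), np.float64(0.4), np.float64(-3.2)], 'T': array([-0.01, -0.1 ,  0.  ]), 'op': 0.0109} (array([ 0.25924129,  0.06860563, -0.00229002]), array([ 0.00141134, -0.0011648 ,  0.18552222]))
```

Call:
apply_moves --series '[[[1, 0.045, 0.012, 0, 0, 0, 0.037], [1, 0.09, 0.024, 0, 0, 0, 0.074], [1, 0.135, 0.036, 0, 0, 0, 0.111], [1, 0.18, 0.048, 0, 0, 0, 0.148], [1, 0.225, 0.06, -0.002, 0, 0, 0.185]]]'

```text
clock: 7.3
ee_pos: [0.7063, 0.2074, 0.224]
orientation: [[0.058, 0.998, 0.0], [0.998, -0.058, 0.0], [0.0, 0.0, -1.0]]
contact_force: [0.9, -0.1, -4.5]
opening: 0.0111
```

```bash
python3 - <<'E'
from station import arm
from h import *
s=arm.read_state();print(bst(s),go(s,bw(-.17,0,.225),Rt(YAW,-.3)))
E
```

```text
{'t': 7.3, 'bx': np.float64(-165.9), 'by': np.float64(35.3), 'z': np.float64(224.0), 'rot': array([-0.,  0., -0.]), 'F': [np.float64(-0.9), np.float64(0.0), np.float64(-4.5)], 'T': array([-0.02, -0.1 ,  0.05]), 'op': 0.0111} (array([ 0.03534457,  0.00407667, -0.00102449]), array([-2.99877215e-01, -3.76299111e-04,  2.82811346e-04]))
```

Call:
apply_moves --series '[[[1, 0.01, 0.002, 0, -0.1, 0, 0], [1, 0.025, 0.004, 0, -0.2, 0, 0], [1, 0.035, 0.004, 0, -0.3, 0, 0], [1, 0.035, 0.004, 0, -0.3, 0, 0]]]'

```text
clock: 7.7
ee_pos: [0.7096, 0.2419, 0.2228]
orientation: [[0.053, 0.955, 0.292], [0.999, -0.051, -0.016], [-0.0, 0.293, -0.956]]
contact_force: [-0.3, -0.2, -5.3]
opening: 0.0109
```

Call:
apply_moves --series '[[[1, 0, 0, 0, 0, 0, 0]]]'

```text
clock: 7.8
ee_pos: [0.712, 0.2402, 0.2244]
orientation: [[0.056, 0.954, 0.294], [0.998, -0.053, -0.016], [-0.0, 0.294, -0.956]]
contact_force: [0.1, -0.3, -3.7]
opening: 0.0111
```

```bash
python3 - <<'E'
from station import arm
from h import *
s=arm.read_state();print(bst(s),go(s,bw(-.17,0,.225),Rt(YAW,-.3)))
E
python3 cap.py top t1; python3 cap.py side s1; python3 cap.py wrist w7
```

```text
{'t': 7.8, 'bx': np.float64(-169.7), 'by': np.float64(2.3), 'z': np.float64(224.4), 'rot': array([-0.299,  0.   , -0.002]), 'F': [np.float64(-0.1), np.float64(0.3), np.float64(-3.7)], 'T': array([0.06, 0.3 , 0.02]), 'op': 0.0111} (array([ 0.00229178,  0.00042676, -0.00050818]), array([-0.00110501, -0.00068297,  0.00223277]))
7.8 [0.71202593 0.24018309 0.2243887 ] [ 0.13161101 -0.30670019 -3.67123547]
7.85 [0.71296989 0.23979362 0.2250422 ] [ 0.33802556 -0.25602219 -3.39118813]
7.9 [0.713553   0.23953809 0.22543281] [-0.27457849 -0.23250315 -3.70243086]
```

View pics/t1.png

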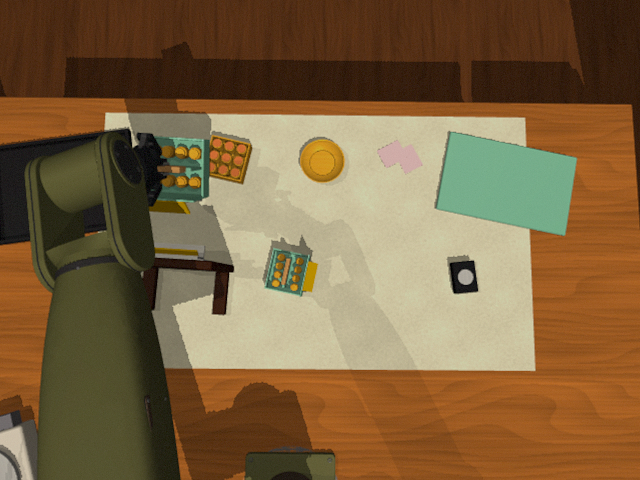

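View pics/s1.png

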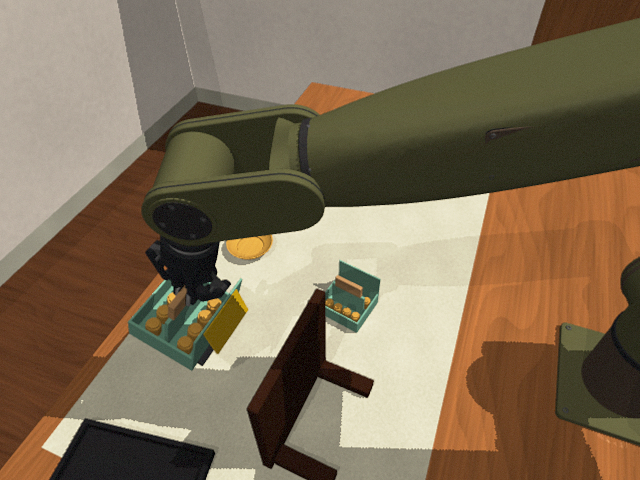

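View pics/w7.png

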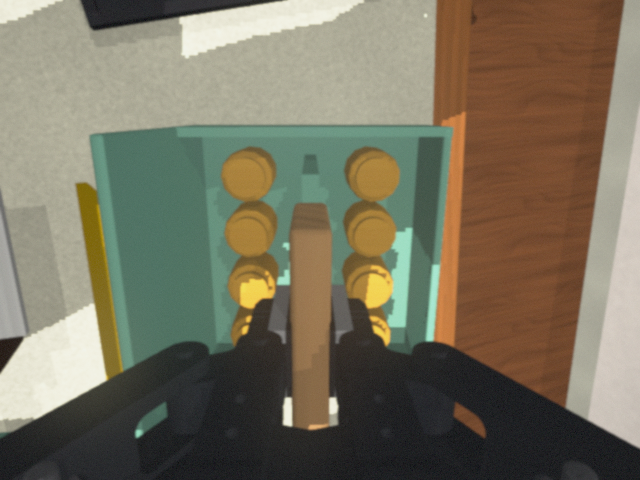

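```bash
python3 - <<'E'
from h import *
import pickle
# camera in tool frame from first measurement
Rc=np.array([[0,1,0],[-.963,0,-.27],[-.27,0,.963]]);C=np.array([.0687,-.0003,-.1425])
K=np.array([[415.8,0,310.12],[0,415.8,234.5],[0,0,1]])
def tz(p,z):
    d=Rc.T@np.linalg.solve(K,[p[0],p[1],1]);return (C+d*(z-C[2])/d[2])*1e3
for n,p,z in [("bar end+",(312,205),-.0335),("bar end-",(311,427),-.0335),("rim far L",(180,128),.0375),("rim far R",(447,128),.0375),("plate corner",(95,135),-.0275)]: print(n,tz(p,z).round(1))
E
```

```text
bar end+ [ 46.3   0.2 -33.5]
bar end- [-24.4  -0.  -33.5]
rim far L [ 64.6 -54.9  37.5]
rim far R [64.6 57.1 37.5]
plate corner [ 64.3 -58.2 -27.5]
```

```bash
python3 - <<'E'
from station import arm
from h import *
s=arm.read_state();print(bst(s),go(s,bw(-.083,0,.220),Rt(YAW,-.3)))
E
```

```text
{'t': 7.95, 'bx': np.float64(-171.6), 'by': np.float64(2.9), 'z': np.float64(225.6), 'rot': array([-0.302,  0.001, -0.   ]), 'F': [np.float64(0.4), np.float64(0.3), np.float64(-4.4)], 'T': array([0.05, 0.38, 0.  ]), 'op': 0.0113} (array([ 0.00297958, -0.08626127, -0.02102454]), array([ 0.00198028, -0.00110256,  0.00024574]))
```

Call:
apply_moves --series '[[[1, 0.003, -0.03, -0.007, 0, 0, 0], [1, 0.003, -0.055, -0.013, 0, 0, 0], [1, 0.003, -0.075, -0.018, 0, 0, 0], [1, 0.003, -0.086, -0.021, 0, 0, 0], [1, 0.003, -0.086, -0.021, 0, 0, 0]]]'

```text
clock: 8.45
ee_pos: [0.6248, 0.248, 0.22]
orientation: [[0.056, 0.953, 0.298], [0.998, -0.054, -0.016], [0.001, 0.298, -0.955]]
contact_force: [0.4, 0.3, -3.7]
opening: 0.011
```

Call:
apply_moves --series '[[[1, 0, 0, 0, 0, 0, 0], [1, 0, 0, 0, 0, 0, 0]]]'

```text
clock: 8.65
ee_pos: [0.6262, 0.2481, 0.2202]
orientation: [[0.057, 0.953, 0.299], [0.998, -0.054, -0.016], [0.001, 0.299, -0.954]]
contact_force: [-0.1, -0.2, -3.6]
opening: 0.011
```

```bash
python3 cap.py wrist w8; python3 cap.py top t2; python3 - <<'E'
from station import arm
from h import *
s=arm.read_state();print(bst(s),go(s,bw(-.083,0,.206),Rt(YAW,-.3)))
import cv2
a=cv2.imread("pics/t2.png")[130:290,80:260];cv2.imwrite("pics/t2c.png",cv2.resize(a,None,fx=3.7,fy=3.7,interpolation=cv2.INTER_CUBIC))
E
```

```text
8.65 [0.62619644 0.24808433 0.22019814] [-0.06645587 -0.15914635 -3.63597251]
8.7 [0.6260801  0.24808857 0.22004222] [ 0.24244806  0.11830334 -4.73649616]
{'t': 8.75, 'bx': np.float64(-83.3), 'by': np.float64(-0.7), 'z': np.float64(219.9), 'rot': array([-0.303,  0.001, -0.001]), 'F': [np.float64(0.1), np.float64(0.6), np.float64(-4.3)], 'T': array([ 0.01,  0.36, -0.02]), 'op': 0.0113} (array([-0.00069804, -0.00443159,  0.01315018]), array([ 0.00309386, -0.00154488,  0.00094957]))
```

View pics/w8.png

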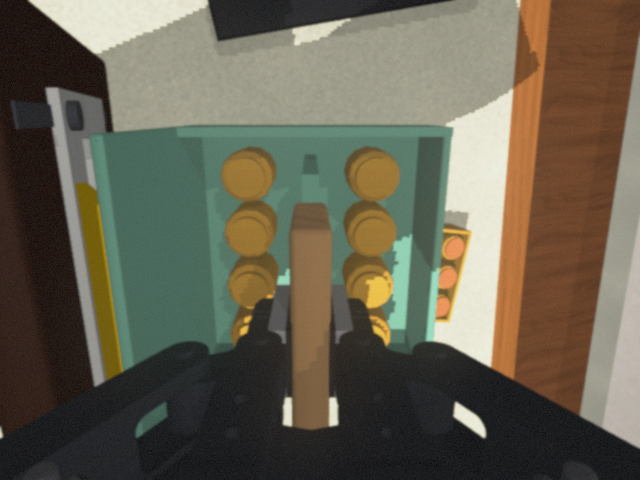

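View pics/t2c.png

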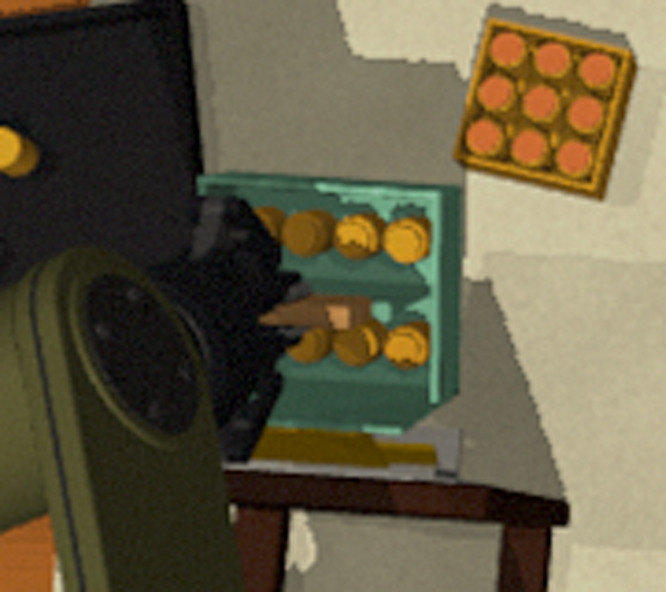

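Call:
apply_moves --series '[[[1, -0.001, -0.002, 0.006, 0, 0, 0], [1, -0.001, -0.004, 0.012, 0, 0, 0], [1, -0.001, -0.0055, 0.017, 0, 0, 0], [1, -0.001, -0.007, 0.021, 0, 0, 0], [1, -0.001, -0.007, 0.021, 0, 0, 0]]]'

```text
clock: 9.25
ee_pos: [0.6239, 0.2472, 0.196]
orientation: [[0.056, 0.954, 0.296], [0.998, -0.053, -0.016], [0.0, 0.296, -0.955]]
contact_force: [-0.9, -0.1, -2.9]
opening: 0.0111
```

```bash
cat > st.py <<'E'
from station import arm
from h import *
import sys
s=arm.read_state();b=bst(s);print(b)
th=-b['rot'][0];c,n=np.cos(th),np.sin(th)
print("strip low bx,z:",round(b['bx']+86.4*c-17.5*n,1),round(b['z']-86.4*n-17.5*c,1), "foot bx,topz",round(b['bx']+70*c-74.5*n,1),round(b['z']-70*n-74.5*c,1))
E
python3 st.py
```

```text
{'t': 9.25, 'bx': np.float64(-81.4), 'by': np.float64(0.4), 'z': np.float64(196.0), 'rot': array([-0.301,  0.   , -0.002]), 'F': [np.float64(0.9), np.float64(0.1), np.float64(-2.9)], 'T': array([ 0.07,  0.36, -0.02]), 'op': 0.0111}
strip low bx,z: -4.1 153.7 foot bx,topz -36.6 104.1
```

Call:
apply_moves --series '[[[1, 0, 0.002, 0.0006, 0, 0, 0], [1, 0, 0.002, 0.0006, 0, 0, 0]]]'

```text
clock: 9.45
ee_pos: [0.6272, 0.2474, 0.1981]
orientation: [[0.056, 0.953, 0.299], [0.998, -0.054, -0.015], [0.001, 0.299, -0.954]]
contact_force: [-0.5, -0.0, -5.1]
opening: 0.0112
```

```bash
python3 st.py
```

```text
{'t': 9.45, 'bx': np.float64(-84.6), 'by': np.float64(0.0), 'z': np.float64(198.1), 'rot': array([-0.304,  0.002, -0.002]), 'F': [np.float64(0.5), np.float64(0.1), np.float64(-5.1)], 'T': array([ 0.04,  0.37, -0.05]), 'op': 0.0112}
strip low bx,z: -7.4 155.5 foot bx,topz -40.1 106.1
```

Call:
apply_moves --series '[[[1, 0, -0.0015, 0.0015, 0, 0, 0], [1, 0, -0.002, 0.003, 0, 0, 0], [1, 0, -0.0025, 0.0045, 0, 0, 0], [1, 0, -0.0025, 0.0045, 0, 0, 0], [1, 0, -0.0025, 0.0045, 0, 0, 0]]]'

```text
clock: 9.95
ee_pos: [0.6256, 0.2473, 0.1924]
orientation: [[0.056, 0.953, 0.298], [0.998, -0.054, -0.016], [0.001, 0.298, -0.955]]
contact_force: [0.0, 0.2, -3.6]
opening: 0.0108
```

```bash
python3 st.py
```

```text
{'t': 9.95, 'bx': np.float64(-83.0), 'by': np.float64(0.2), 'z': np.float64(192.4), 'rot': array([-0.303,  0.001, -0.002]), 'F': [np.float64(-0.0), np.float64(-0.2), np.float64(-3.6)], 'T': array([0.01, 0.33, 0.04]), 'op': 0.0108}
strip low bx,z: -5.8 149.9 foot bx,topz -38.4 100.4
```

No contact yet, and the strip corner is at bx -5.8 mm, just below the lip top. I'll lower it 5 mm straight down.

Call:
apply_moves --series '[[[1, 0, -0.0004, 0.0012, 0, 0, 0], [1, 0, -0.0008, 0.0024, 0, 0, 0], [1, 0, -0.0012, 0.0036, 0, 0, 0], [1, 0, -0.0015, 0.0048, 0, 0, 0], [1, 0, -0.0015, 0.0048, 0, 0, 0]]]'

```text
clock: 10.45
ee_pos: [0.6255, 0.2473, 0.1872]
orientation: [[0.056, 0.953, 0.297], [0.998, -0.054, -0.016], [0.001, 0.298, -0.955]]
contact_force: [0.6, -0.6, -4.4]
opening: 0.011
```

```bash
python3 st.py
```

```text
{'t': 10.45, 'bx': np.float64(-82.9), 'by': np.float64(0.2), 'z': np.float64(187.2), 'rot': array([-0.302,  0.001, -0.002]), 'F': [np.float64(-0.6), np.float64(0.6), np.float64(-4.4)], 'T': array([ 0.08,  0.33, -0.01]), 'op': 0.011}
strip low bx,z: -5.6 144.8 foot bx,topz -38.2 95.3
```

Call:
apply_moves --series '[[[1, 0, -0.0003, 0.001, 0, 0, 0], [1, 0, -0.0006, 0.002, 0, 0, 0], [1, 0, -0.0009, 0.003, 0, 0, 0], [1, 0, -0.0009, 0.003, 0, 0, 0]]]'

```text
clock: 10.85
ee_pos: [0.6255, 0.2473, 0.1841]
orientation: [[0.056, 0.953, 0.297], [0.998, -0.054, -0.016], [0.001, 0.298, -0.955]]
contact_force: [0.1, -0.4, -3.9]
opening: 0.0113
```

```bash
python3 st.py
```

```text
{'t': 10.85, 'bx': np.float64(-83.0), 'by': np.float64(0.2), 'z': np.float64(184.1), 'rot': array([-0.302,  0.001, -0.002]), 'F': [np.float64(-0.2), np.float64(0.4), np.float64(-3.9)], 'T': array([0.02, 0.37, 0.02]), 'op': 0.0113}
strip low bx,z: -5.7 141.7 foot bx,topz -38.3 92.2
```

Call:
apply_moves --series '[[[1, 0, -0.0003, 0.001, 0, 0, 0], [1, 0, -0.0006, 0.002, 0, 0, 0], [1, 0, -0.0006, 0.002, 0, 0, 0]]]'

```text
clock: 11.15
ee_pos: [0.626, 0.2474, 0.1833]
orientation: [[0.056, 0.953, 0.299], [0.998, -0.054, -0.015], [0.001, 0.299, -0.954]]
contact_force: [-1.5, 0.2, -0.0]
opening: 0.0109
```

```bash
python3 st.py
```

```text
{'t': 11.15, 'bx': np.float64(-83.5), 'by': np.float64(0.0), 'z': np.float64(183.3), 'rot': array([-0.304,  0.002, -0.002]), 'F': [np.float64(1.5), np.float64(-0.1), np.float64(-0.0)], 'T': array([-0.05,  0.59,  0.  ]), 'op': 0.0109}
strip low bx,z: -6.3 140.7 foot bx,topz -39.0 91.3
```

Call:
apply_moves --series '[[[1, 0, -0.001, -0.0003, 0, 0, 0], [1, 0, -0.0012, 0.0007, 0, 0, 0], [1, 0, -0.0012, 0.0007, 0, 0, 0]]]'

```text
clock: 11.45
ee_pos: [0.6257, 0.2476, 0.1831]
orientation: [[0.056, 0.952, 0.3], [0.998, -0.054, -0.015], [0.002, 0.301, -0.954]]
contact_force: [0.7, -0.5, 5.2]
opening: 0.0112
```

```bash
python3 st.py
```

```text
{'t': 11.45, 'bx': np.float64(-83.1), 'by': np.float64(-0.1), 'z': np.float64(183.1), 'rot': array([-0.306,  0.002, -0.002]), 'F': [np.float64(-0.7), np.float64(0.5), np.float64(5.2)], 'T': array([-0.25,  0.45,  0.12]), 'op': 0.0112}
strip low bx,z: -6.0 140.4 foot bx,topz -38.8 91.0
```

The vertical load is about 9 N with no sideways force, so the strip is home on the floor at z≈140.4 mm. I'll swing the foot in about the strip edge in small steps.

Call:
apply_moves --series '[[[1, 0, 0.0005, 0.0029, 0.0333, 0, 0], [1, 0, 0.001, 0.0058, 0.0667, 0, 0], [1, 0, 0.0014, 0.0087, 0.1, 0, 0], [1, 0, 0.0014, 0.0087, 0.1, 0, 0]]]'

```text
clock: 11.85
ee_pos: [0.6298, 0.2473, 0.1748]
orientation: [[0.057, 0.978, 0.202], [0.998, -0.056, -0.009], [0.002, 0.203, -0.979]]
contact_force: [-0.5, 0.1, 5.1]
opening: 0.0106
```

```bash
python3 st.py
```

```text
{'t': 11.85, 'bx': np.float64(-87.3), 'by': np.float64(-0.1), 'z': np.float64(174.8), 'rot': array([-0.204,  0.002, -0.001]), 'F': [np.float64(0.5), np.float64(-0.1), np.float64(5.1)], 'T': array([-0.19,  0.68, -0.03]), 'op': 0.0106}
strip low bx,z: -6.2 140.2 foot bx,topz -33.8 87.7
```

Call:
apply_moves --series '[[[1, 0, 0.0005, 0.0029, 0.0333, 0, 0], [1, 0, 0.0009, 0.0058, 0.0667, 0, 0], [1, 0, 0.0013, 0.0087, 0.1, 0, 0], [1, 0, 0.0013, 0.0087, 0.1, 0, 0]]]'

```text
clock: 12.25
ee_pos: [0.633, 0.2472, 0.1665]
orientation: [[0.057, 0.993, 0.104], [0.998, -0.057, -0.004], [0.002, 0.105, -0.995]]
contact_force: [0.2, 0.0, 6.2]
opening: 0.0113
```

```bash
python3 st.py
```

```text
{'t': 12.25, 'bx': np.float64(-90.4), 'by': np.float64(-0.2), 'z': np.float64(166.5), 'rot': array([-0.105,  0.002, -0.001]), 'F': [np.float64(-0.2), np.float64(-0.0), np.float64(6.2)], 'T': array([-0.13,  0.6 ,  0.04]), 'op': 0.0113}
strip low bx,z: -6.3 140.0 foot bx,topz -28.6 85.1
```

Call:
apply_moves --series '[[[1, 0, 0.0005, 0.003, 0.035, 0, 0], [1, 0, 0.001, 0.006, 0.07, 0, 0], [1, 0, 0.001, 0.006, 0.07, 0, 0]]]'

```text
clock: 12.55
ee_pos: [0.6344, 0.2471, 0.1605]
orientation: [[0.057, 0.998, 0.035], [0.998, -0.057, 0.0], [0.002, 0.035, -0.999]]
contact_force: [1.4, 0.4, 7.0]
opening: 0.0109
```

```bash
python3 st.py
```

```text
{'t': 12.55, 'bx': np.float64(-91.9), 'by': np.float64(-0.2), 'z': np.float64(160.5), 'rot': array([-0.035,  0.002, -0.001]), 'F': [np.float64(-1.4), np.float64(-0.5), np.float64(7.0)], 'T': array([-0.11,  0.66, -0.04]), 'op': 0.0109}
strip low bx,z: -6.2 140.0 foot bx,topz -24.5 83.6
```

Call:
apply_moves --series '[[[1, 0, 0.0004, 0.0014, 0.018, 0, 0], [1, 0, 0.0007, 0.0027, 0.034, -0.002, 0], [1, 0, 0.0007, 0.0027, 0.034, -0.002, 0]]]'

```text
clock: 12.85
ee_pos: [0.6354, 0.2472, 0.158]
orientation: [[0.056, 0.998, 0.002], [0.998, -0.056, 0.0], [0.0, 0.002, -1.0]]
contact_force: [3.0, 1.1, 5.5]
opening: 0.0114
```

```bash
python3 st.py; python3 cap.py wrist w9; python3 cap.py side s2;python3 st.py
```

```text
{'t': 12.85, 'bx': np.float64(-92.9), 'by': np.float64(-0.3), 'z': np.float64(158.0), 'rot': array([-0.002,  0.   , -0.002]), 'F': [np.float64(-3.0), np.float64(-1.3), np.float64(5.5)], 'T': array([-0.04,  0.22,  0.06]), 'op': 0.0114}
strip low bx,z: -6.5 140.3 foot bx,topz -23.0 83.4
12.85 [0.63542012 0.2472056  0.15796159] [3.0429652  1.14568831 5.45346006]
12.9 [0.63543131 0.24721121 0.15803596] [3.29177961 0.56791751 4.72213347]
{'t': 12.95, 'bx': np.float64(-92.8), 'by': np.float64(-0.3), 'z': np.float64(158.0), 'rot': array([-0.003,  0.   , -0.002]), 'F': [np.float64(-2.1), np.float64(-0.6), np.float64(4.5)], 'T': array([-0.04,  0.08,  0.02]), 'op': 0.0106}
strip low bx,z: -6.5 140.2 foot bx,topz -23.0 83.3
```

View pics/w9.png

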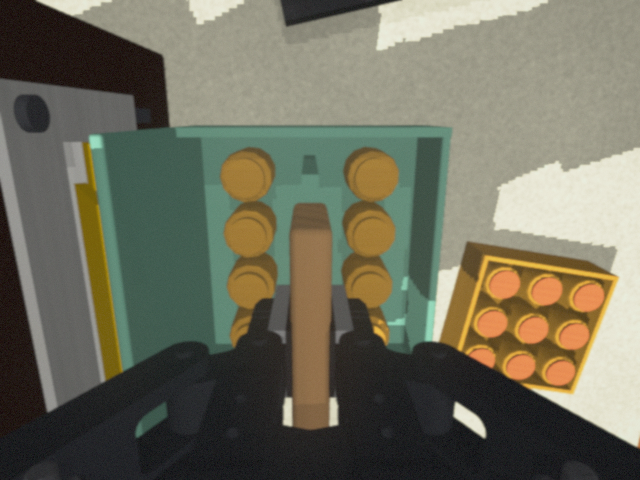

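View pics/s2.png

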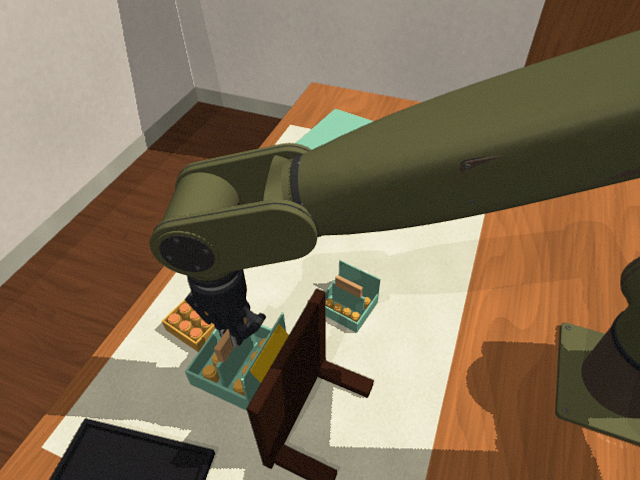

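Call:
apply_moves --series '[[[1, 0, 0.0002, -0.0004, 0, 0, 0], [1, 0, 0.0002, -0.0004, 0, 0, 0]]]' --force 40

```text
clock: 13.15
ee_pos: [0.6354, 0.2472, 0.1581]
orientation: [[0.056, 0.998, 0.002], [0.998, -0.056, 0.0], [0.0, 0.002, -1.0]]
contact_force: [4.0, 0.4, 4.6]
opening: 0.0112
```

```bash
python3 st.py
```

```text
{'t': 13.15, 'bx': np.float64(-92.8), 'by': np.float64(-0.3), 'z': np.float64(158.1), 'rot': array([-0.002,  0.   , -0.002]), 'F': [np.float64(-4.0), np.float64(-0.7), np.float64(4.6)], 'T': array([ 0.03, -0.22,  0.02]), 'op': 0.0112}
strip low bx,z: -6.4 140.4 foot bx,topz -22.9 83.5
```

Call:
apply_moves --series '[[[1, 0, 0.0006, -0.0004, 0, 0, 0], [1, 0, 0.0006, -0.0004, 0, 0, 0], [1, 0, 0.0006, -0.0004, 0, 0, 0]]]'

```text
clock: 13.45
ee_pos: [0.6354, 0.2471, 0.158]
orientation: [[0.056, 0.998, 0.0], [0.998, -0.056, -0.0], [-0.0, 0.0, -1.0]]
contact_force: [4.2, 2.3, 4.6]
opening: 0.0111
```

```bash
python3 st.py
```

```text
{'t': 13.45, 'bx': np.float64(-92.9), 'by': np.float64(-0.2), 'z': np.float64(158.0), 'rot': array([-0.   , -0.   , -0.002]), 'F': [np.float64(-4.0), np.float64(-2.6), np.float64(4.6)], 'T': array([ 0.14, -0.14,  0.01]), 'op': 0.0111}
strip low bx,z: -6.5 140.5 foot bx,topz -22.9 83.5
```

It's level and home with only about 5 N of contact, so I'll release gently.

Call:
apply_moves --series '[[[0.82, 0, 0, 0, 0, 0, 0], [0.76, 0, 0, 0, 0, 0, 0], [0.7, 0, 0, 0, 0, 0, 0], [0.65, 0, 0, 0, 0, 0, 0], [0.6, 0, 0, 0, 0, 0, 0]]]' --force 20

```text
clock: 13.95
ee_pos: [0.6344, 0.2467, 0.1567]
orientation: [[0.056, 0.998, -0.003], [0.998, -0.056, -0.001], [-0.001, -0.003, -1.0]]
contact_force: [-0.1, 0.5, -0.3]
opening: 0.0338
```

```bash
python3 st.py;  python3 cap.py wrist w10
```

```text
{'t': 13.95, 'bx': np.float64(-91.9), 'by': np.float64(0.2), 'z': np.float64(156.7), 'rot': array([ 0.003, -0.001, -0.002]), 'F': [np.float64(0.1), np.float64(-0.5), np.float64(-0.3)], 'T': array([ 0.02, -0.03, -0.02]), 'op': 0.0338}
strip low bx,z: -5.4 139.5 foot bx,topz -21.7 82.4
13.95 [0.63442201 0.24673612 0.15672178] [-0.10030824  0.51550421 -0.29219003]
```

View pics/w10.png

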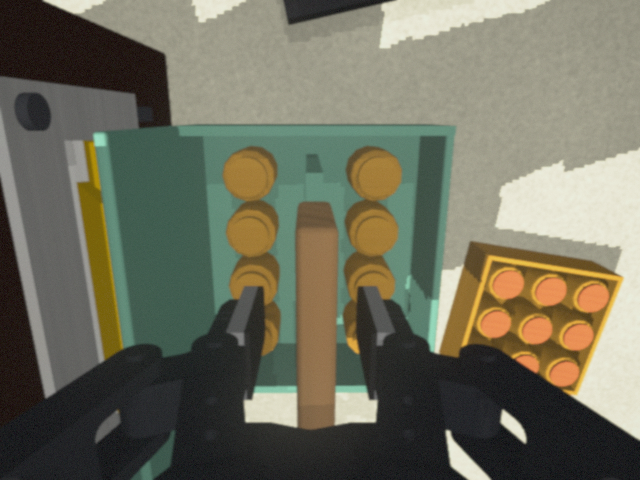

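The caddy stayed put and the bar is free between the fingers, at columns 298-336 with clear gaps on both sides. I'll back straight up.

Call:
apply_moves --series '[[[0.58, 0, 0.0005, -0.01, 0, 0, 0], [0.58, 0, 0.0005, -0.03, 0, 0, 0], [0.58, 0, 0.0005, -0.06, 0, 0, 0], [0.58, 0, 0.0005, -0.1, 0, 0, 0], [0.58, 0, 0.0005, -0.14, 0, 0, 0]]]'

```text
clock: 14.5
ee_pos: [0.6353, 0.2468, 0.2992]
orientation: [[0.056, 0.998, -0.002], [0.998, -0.056, -0.001], [-0.001, -0.002, -1.0]]
contact_force: [1.1, 1.2, 1.0]
opening: 0.0361
```

Call:
apply_moves --series '[[[0.58, -0.04, 0, -0.02, 0, 0, 0], [0.58, -0.08, 0, -0.02, 0, 0, 0], [0.58, -0.12, 0, -0.02, 0, 0, 0], [0.58, -0.15, 0, -0.02, 0, 0, 0], [0.58, -0.15, 0, -0.02, 0, 0, 0]]]'

```text
clock: 15.0
ee_pos: [0.6273, 0.0939, 0.3189]
orientation: [[0.06, 0.998, 0.0], [0.998, -0.06, -0.002], [-0.002, 0.0, -1.0]]
contact_force: [-0.1, -0.3, 0.4]
opening: 0.0355
```

```bash
python3 st.py;  python3 cap.py wrist w11; python3 cap.py top t3; python3 cap.py side s3; python3 - <<'E'
import cv2
a=cv2.imread("pics/t3.png")[130:330,80:300];b=cv2.imread("pics/s3.png")[200:400,150:400]
cv2.imwrite("pics/f.png",cv2.hconcat([cv2.resize(a,(400,364),interpolation=2),cv2.resize(b,(400,320),interpolation=2)[:,:] if 0 else cv2.copyMakeBorder(cv2.resize(b,(400,320),interpolation=2),0,44,0,0,0)]))
E
```

```text
{'t': 15.0, 'bx': np.float64(-93.6), 'by': np.float64(153.3), 'z': np.float64(318.9), 'rot': array([-0.   , -0.002,  0.002]), 'F': [np.float64(0.1), np.float64(0.3), np.float64(0.4)], 'T': array([ 0.01,  0.01, -0.  ]), 'op': 0.0355}
strip low bx,z: -7.2 301.4 foot bx,topz -23.6 244.4
15.0 [0.62725988 0.09388085 0.31886865] [-0.07512308 -0.2750173   0.4173485 ]
15.05 [0.62730383 0.09563453 0.318694  ] [-0.54343149  0.19796313  0.82612507]
15.1 [0.62732035 0.09678537 0.31848425] [-0.1278478  -0.10343297 -0.33379839]
```

View pics/w11.png

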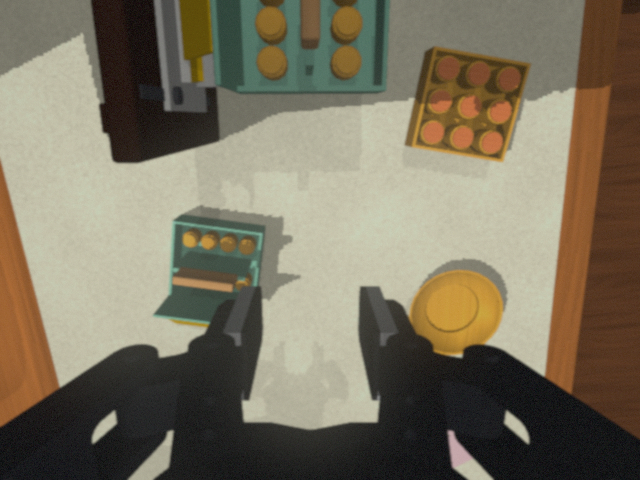

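View pics/f.png

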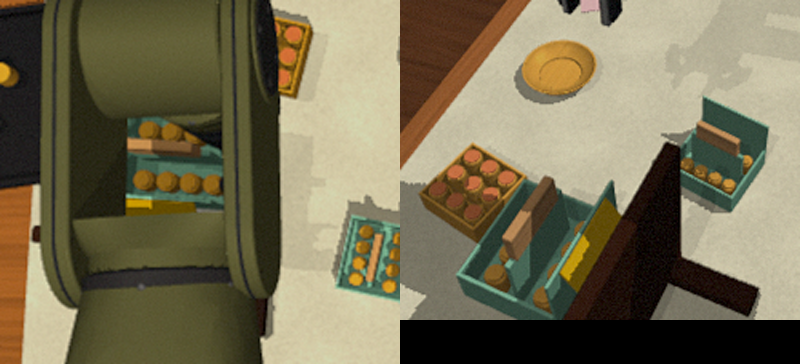

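The wrist view (caddy at (300,45), parallel to the board) and the side view both show it hanging level with the strip behind the cleat. Nothing else has moved. Handing in.

```bash
python3 -c "
from station import arm
print(arm.sign_off())"
```

```text
the job is handed in; nothing more can be done
None
```

The larger green caddy is hanging on the board, level and locked under the keeper ledge. I handed the job in at about 15.1 s of the 48 s allowed.

- **Hanging it:** I gripped the caddy by its bar and tipped its top 0.3 rad towards the board. I lowered the strip behind the cleat until it touched the trough floor at z ≈ 140.3 mm, close to the nominal height. I then swung the foot in about the strip edge while keeping a light downward load. The force readings between steps showed about 11 N at most pressing on the cleat and 4 N sideways. I let go only once it was level.
- **Last readings before letting go:** The caddy's origin was at board x ≈ -92.9 mm and about 65 mm below the measured floor. It was about 0.2 mm off centre, with tilt and yaw errors of 0.002 rad or less.
- **After letting go:** The wrist and side pictures show it hanging level, with the foot side in and the other objects apparently where they were. I judged those by eye and did not measure the caddy again after release.
- **Small disagreement:** The camera put the trough floor at 138–140 mm, and by feel it was about 140.3 mm. That is within the camera calibration's 2 mm, so I went by feel.

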